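Seat the anvil disc in the setting block and close the keeper

ROBOT

A 6-joint arm with a two-finger parallel gripper is mounted at the origin on the work surface. World frame = base frame: x ahead of the robot, y to its left, z up, the work surface at z = 0. Lengths are in mm, angles in degrees, forces in N, time in s.
With the tool pointing down it reaches from about 350 to 850 mm from the base axis. Payload 8.1 kg.
Tool frame: the origin (TCP) lies at the very end of the fingers, on their centre line; the grasp point (between the pads) lies r.tcp_to_grasp behind it (r.tcp_to_grasp is the distance from the TCP to the grasp point, in mm); z points along the fingers, y is the line along which they close (so a half turn about z gives the same grasp; the last joint's range is limited). The gripper opens to 85 mm and grips with 20 to 120 N. Pads are 22 mm wide; open, the fingers measure 114 mm over their backs; the gripper's body (76 mm by 85 mm) begins 54 mm behind the grasp point. The pads swing forward as they close: fully open they stand 13 mm farther back than shut.
Start: joints at [69.821, 7.471, 85.268, -0, 87.261, -4.893], TCP at [158.165, 578.782, 231.292] pointing down, gripper open.
Joint ranges: [-169.43, 169.43], [-51.17, 129.36], [1.28, 143.12], [-76.62, 256.62], [0, 156.53], [-152.29, 152.29]. Speed limits (degrees/s): [136.94, 136.94, 159.86, 180, 180, 180].

INTERFACE

Orientations are given as [roll, pitch, yaw] about the fixed x, y, z axes, in that order (R = Rz(yaw) Ry(pitch) Rx(roll)).
In Python, from bench import r gives the robot as it stands.
- The arm moves only by the shell command python3 -m handwheel 'ROWS' [OPENING] [FORCE]. ROWS is JSON, a list of rows, each a list of 4 numbers: the shift along the tool's x, y, z in m, then the turn about the tool's z in degrees. A call has 1 to 10 rows; each row shifts and turns the commanded pose from where the row before left it, along the tool's axes as they then stand; what a row does not reach is not made up. A row lasts 1/10 s, in which the tool goes at most 50 mm and 8.59 degrees, less where a joint would pass 70% of its speed; a pose out of reach is approached as far as the arm can. A call is refused whole if a number of a shift passes 0.05 or a number of a turn 8.59, either way. A call with a gripper value outside its range is refused whole. OPENING is the finger opening in m, from 0 to 0.0854, set as the call begins (- or left out, the last holds). The fingers move at their own pace and stop on an object; FORCE is the grip in N (left out, the last holds). Time passes only in rows, so rows that do not move let the fingers close. It gives the time, the measured TCP pose, the force, the opening and the grip force at its end, in the units of the state.
- r.sense(): the state, without advancing time (a new reading comes with each control period).
- r.snapshot(name): name is "scene" or "top"; returns the picture (400x640x3 uint8, red, green, blue); there is no depth.
- r.camera_params(name): a dict with "fx", "fy", "cx", "cy" (pixels), "R" (3x3) and "t" (3): a world point X has camera coordinates R X + t. Camera axes: x right, y down, z forward; pixel columns grow to the right and rows downward; lengths in mm; the calibration is good to about 2 mm. A picture is of the moment at which its call begins. camera_params takes no time and is no camera call.
- r.hand_in(): hands the job in; it is judged then, once.
The state is a dict: "time": time; "joint_pos": joint angles; "qd": joint speeds; "joint_efforts": joint torques, N m; "tool_pos": TCP position; "tcp_rot": TCP orientation; "ft_force": force on the tool from outside, world axes, zero at the start; "wrist_torque": the same for the moment, N m; "finger_gap": finger opening in mm; "grip_force": force on a finger pad.
Only numpy, scipy, OpenCV 4.12 (cv2) and the standard library are available. Lean on these libraries where they do the work, as an engineer would, in place of code of your own. Each camera call takes 0.05 s, during which the arm holds its last target. There are 200 camera calls.

TASK

Get the leatherworker's setting block ready: with the fingertips, push the loose brass disc across the top of the block until it drops into the round recess and lies flat and level with the block's top. Then push the keeper's post to swing the keeper bar over the disc, fully against its stop. Only push: do not lift the disc, and leave the punch, spools, bottle and tin undisturbed.

Things in the scene. Friction and masses are not known exactly. Their poses are not given: they have to be found in the camera images.
- block: heavy grey setting block bolted to the bench, 170 mm (its x) by 270 mm (its y) by 30 mm high; origin: centre of its underside; its top is flat and level, 30 mm above the bench. x points away from the robot at yaw 0, y to the left, z up
- recess (a point): centre of the mouth of the block's large round recess, level with the block's top (at x 0, y +60 mm in the block's frame, same axes as the block). The recess is 50 mm in diameter and 10 mm deep with a flat floor and a 2 mm chamfered mouth
- disc: loose flat round brass anvil disc, 46 mm in diameter, 10 mm thick, about 130 g, lying on the block's top to the right of the recess (towards the block's -y end); origin: centre of its underside, z up. When seated it lies on the recess floor with its top level with the block's top. It may tip in and catch with its rear edge on the rim; a light press from above on the high edge then seats it
- keeper_pivot (a point): centre of the keeper's upright pivot at the level of the block's top (at x +68 mm, y +60 mm in the block's frame); the pivot boss is 18 mm in diameter and 16 mm high
- keeper_post (a point): a point on the axis of the keeper's upright post, 31 mm above the block's top. The keeper is a flat steel bar 16 mm wide that swings level from the pivot, its underside 4 mm and its upper side 10 mm above the block's top, 92 mm long from the pivot; the post, 12 mm in diameter, stands on it 80 mm from the pivot and rises to 46 mm above the block's top
- keeper_bar (a joint): angle of the keeper (rad). 0: fully closed, against its stop, the bar pointing from the pivot in the block's -x direction straight across the recess. It grows up to 1.6 as the keeper swings open, clockwise seen from above (the post moving towards the block's +y). Friction only, no spring: it stays where it is left, and about 1.5 N at the post moves it
- punch: steel punch, a rod 14 mm in diameter (18 mm head) and 68 mm long, standing upright 10 mm deep in the hole at the block's near left corner; 58 mm of it stand above the block. Origin: centre of its foot. Leave alone
- spool_a: thread spool standing upright beyond the block, 44 mm in diameter, 52 mm high. Origin: centre of underside. Leave alone
- spool_b: a second thread spool of the same size. Leave alone
- dye: small round dye bottle, 44 mm in diameter, 85 mm high, to the right of the block. Leave alone
- wax_tin: flat round tin, 60 mm in diameter, 30 mm high, to the left of the block. Leave alone
Mind the look-alikes: they are no part of the job. Several things have the shape of the disc; the one meant has the colours described above.

How it is judged:
By the outcome, as a careful person would: the job done as asked, in the order asked, and still so for the second after the job is handed in, with the robot touching nothing.
It also fails if it takes over 64 s, if anything falls off the work surface, if the arm or the gripper's body presses on something with over 40 N, if the wrist force passes 120 N, or if a joint passes its speed limit or range.

## Working session

There is one attempt and no reset: what is moved stays moved. The work goes in short steps, Python scripts to look and compute and a shell command to move; the robot and the scene stay as the last step left them, time stands still between calls to the robot, and variables do not carry over. Pictures are saved under pics/ and viewed, at most 10 in all, crops included, and the job is handed in when it is done.

```bash
mkdir -p pics
python3 - <<'E'
from bench import r
import cv2
for n in("scene","top"):
    cv2.imwrite(f"pics/{n}0.png",r.snapshot(n)[:,:,::-1]); print(n,r.camera_params(n))
s=r.sense();print(s['time'],s['tool_pos'],s['tcp_rot'],s['finger_gap'],r.tcp_to_grasp)
E
```

```text
scene {'fx': 369.56494192948315, 'fy': 369.56494192948315, 'cx': 320.8984638317105, 'cy': 194.10375752574683, 'R': array([[-0.19698774,  0.98021422, -0.01938856],
       [ 0.5603661 ,  0.09634199, -0.82262267],
       [-0.80447851, -0.17291127, -0.56825701]]), 't': array([ 107.08333119, -296.49969608, 1287.52654514])}
top {'fx': 466.5161788236335, 'fy': 466.5161788236335, 'cx': 318.0182109691688, 'cy': 193.52605631498153, 'R': array([[ 0.01050571, -0.99992428, -0.00640863],
       [-0.98581349, -0.00928336, -0.16758752],
       [ 0.16751534,  0.00807834, -0.98583637]]), 't': array([  -5.46996989,  593.40045263, 1070.00184122])}
0.1 [157.98140206 578.27797703 230.31537659] [-1.79899467e+02 -9.02229430e-03  1.64713698e+02] 85.66510368167636 18.700000000000003
```

View pics/scene0.png

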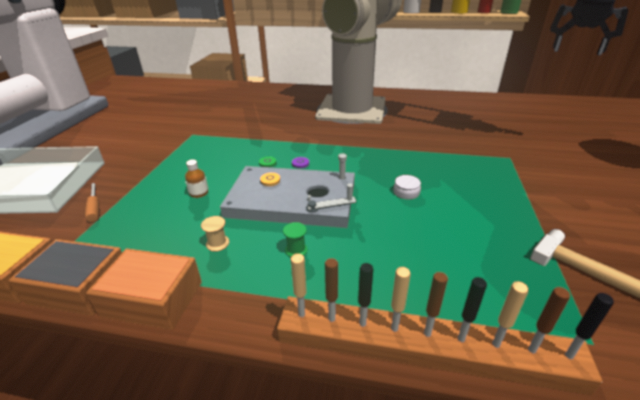

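View pics/top0.png

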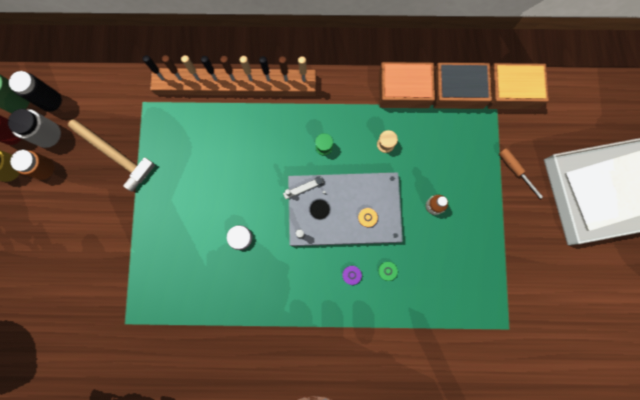

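The top view shows the block's corners at about (289,175), (399,173), (403,243) and (289,245). The recess is at (319,209), the keeper runs from (320,183) to its post at about (288,194), and the punch is at (299,234). Disc-like things: the brass/yellow disc on the block (368,217), a purple ring on the mat (352,275) and a green ring on the mat (388,271). I choose the brass one on the block and will check it in a crop.

```bash
cat > h.py <<'E'
import numpy as np, cv2
from bench import r
def ray(n,u,v,z):
    p=r.camera_params(n);R,t=np.array(p['R']),np.array(p['t'])
    d=R.T@np.array([(u-p['cx'])/p['fx'],(v-p['cy'])/p['fy'],1]);c=-R.T@t
    return c+d*(z-c[2])/d[2]
def proj(n,X):
    p=r.camera_params(n);q=np.array(p['R'])@np.array(X)+p['t']
    return p['fx']*q[0]/q[2]+p['cx'],p['fy']*q[1]/q[2]+p['cy']
def blobs(n,im,f,box,amin=30):
    h=cv2.cvtColor(im,cv2.COLOR_RGB2HSV).astype(int)
    m=f(h[...,0],h[...,1],h[...,2]).astype('uint8');k=np.zeros_like(m);x0,y0,x1,y1=box;k[y0:y1,x0:x1]=1
    cs,_=cv2.findContours(m*k,cv2.RETR_EXTERNAL,cv2.CHAIN_APPROX_NONE)
    return [c for c in cs if cv2.contourArea(c)>amin]
E
python3 - <<'E'
from h import *
im=cv2.imread("pics/top0.png")[:,:,::-1].copy()
sc=cv2.imread("pics/scene0.png")
cv2.imwrite("pics/crop0.png",np.vstack([cv2.resize(im[160:290,270:430,::-1],None,fx=3.7,fy=3.7,interpolation=2)[:370],cv2.resize(sc[140:230,215:375],(592,230),interpolation=2)][:1]+[cv2.resize(sc[145:200,215:375],(592,204),interpolation=2)]))
for c in blobs("top",im,lambda h,s,v:(h>12)&(h<30)&(s>110)&(v>120),(300,180,400,240)):
    (u,v),rad=cv2.minEnclosingCircle(c); print("disc",u,v,rad,ray("top",u,v,40))
for c in blobs("top",im,lambda h,s,v:v<50,(300,195,340,225)):
    (u,v),ax,_=cv2.fitEllipse(c); print("recess dark",u,v,ax,ray("top",u,v,30))
for c in blobs("top",im,lambda h,s,v:(s<70),(275,165,415,255),2000):
    b=cv2.minAreaRect(c);p=cv2.boxPoints(b);print("block",p)
    q=np.array([ray("top",*a,30)[:2] for a in p]);print(q,q.mean(0))
E
```

```text
disc 367.6803283691406 217.28688049316406 9.324186325073242 [ 538.40844656 -119.2848462    40.        ]
recess dark 319.382080078125 208.9658966064453 (17.515525817871094, 18.041749954223633) [558.79785436  -3.10719486  30.        ]
block [[282.41373 175.82536]
 [399.8077  172.03847]
 [402.06656 242.06236]
 [284.67258 245.84926]]
[[ 640.20397608   88.71515954]
 [ 652.36603721 -200.10691492]
 [ 480.61676237 -202.28389809]
 [ 468.71658055   79.29363081]] [560.47583905 -58.59550567]
```

View pics/crop0.png

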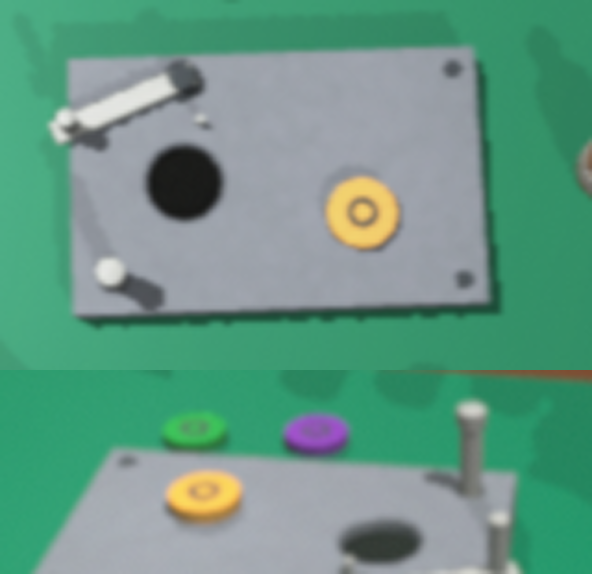

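The crop confirms the brass disc lies on the block; the green and purple rings are on the mat. The keeper is open, with its pivot at crop (185,80), post top at (66,122) and stop pin at (200,120). The punch top is at (110,270).

Run:
```python
from h import *
f=lambda x,y,z:ray("top",270+(x+.5)/3.7-.5,160+(y+.5)/3.7-.5,z)[:2]
c=np.array([f(*p,30) for p in((68,58),(473,47),(490,302),(75,315))])
print(c,c.mean(0))
TL,TR,BR,BL=c
for a,b in((TR,TL),(BR,BL)): d=b-a;print("y edge",np.linalg.norm(d),np.degrees(np.arctan2(-d[0],d[1])))
for a,b in((BL,TL),(BR,TR)): d=b-a;print("x edge",np.linalg.norm(d),np.degrees(np.arctan2(d[1],d[0])))
piv=f(185,80,46);post=f(66,122,76);print("piv",piv,"post",post,np.linalg.norm(piv-post),"punch",f(110,270,88))
print("piv dir->",post-piv, "disc-rec",f(362,212,40),f(184,182,30))
im=cv2.imread("pics/scene0.png")[:,:,::-1].copy()
for k in blobs("scene",im,lambda h,s,v:(h>12)&(h<30)&(s>110)&(v>120),(250,165,300,200),20):
    (u,v),ax,_=cv2.fitEllipse(k);print("disc scene",u,v,ray("scene",u,v,37))
```

```text
[[ 641.62343899   74.95257935]
 [ 651.56042391 -194.35412907]
 [ 482.54433841 -202.32420391]
 [ 471.42184837   66.7841279 ]] [561.78751242 -63.73540643]
y edge 269.48997545106226 2.113163551156945
y edge 269.3380850029739 2.366739196383889
x edge 170.39749132484812 2.747676783725887
x edge 169.20389844146897 2.699823632751053
piv [624.27454346  -3.12032767] post [590.52743245  71.92027709] 82.27976583087056 punch [495.94111844  41.82931205]
piv dir-> [-33.74711101  75.04060477] disc-rec [ 539.25940296 -118.79367808] [559.14456998  -3.06187086]
disc scene 269.9940185546875 178.82986450195312 [ 541.14762985 -119.46050362   37.        ]
```

```bash
cat >> h.py <<'E'
def plan(path,n,pose=None):
    """path(s)->(x,y,z,yaw) target at s in (0,1]; prints rounded handwheel rows from the measured (tool-down) pose"""
    s=r.sense();x,y,z=s['tool_pos'];w=s['tcp_rot'][2]
    if pose: x,y,z,w=pose
    out=[]
    for i in range(1,n+1):
        X,Y,Z,W=path(i/n);a=np.radians(w)
        tx=np.array([np.cos(a),np.sin(a)]);ty=np.array([np.sin(a),-np.cos(a)]);d=np.array([X-x,Y-y])
        row=[round(float(d@tx)/1e3,4),round(float(d@ty)/1e3,4),round((z-Z)/1e3,4),round(-((W-w+180)%360-180),2)]
        out.append(row);D=row[0]*1e3*tx+row[1]*1e3*ty;x+=D[0];y+=D[1];z-=row[2]*1e3;w-=row[3]
    for i in range(0,n,10):print(out[i:i+10])
    print("end",x,y,z,w)
def lin(*b):
    s=r.sense();a=np.array([*s['tool_pos'],s['tcp_rot'][2]]);b=np.array(b);return lambda k:a+(b-a)*k
E
python3 - <<'E'
from h import *
s=r.sense();p=s['tool_pos'];w=s['tcp_rot'][2]
t=(531,-167,110,80.3)
r0,a0=np.hypot(p[0],p[1]),np.arctan2(p[1],p[0]);r1,a1=np.hypot(*t[:2]),np.arctan2(t[1],t[0])
def path(k):
    R=r0+(r1-r0)*k;A=a0+(a1-a0)*k
    return R*np.cos(A),R*np.sin(A),p[2]+(t[2]-p[2])*k,w+(t[3]-w)*k
plan(path,24)
E
```

```text
[[-0.04, -0.0031, np.float64(0.005), np.float64(3.52)], [-0.0399, -0.0034, np.float64(0.005), np.float64(3.51)], [-0.0398, -0.0035, np.float64(0.005), np.float64(3.52)], [-0.0396, -0.0038, np.float64(0.0051), np.float64(3.52)], [-0.0395, -0.004, np.float64(0.005), np.float64(3.52)], [-0.0393, -0.0042, np.float64(0.005), np.float64(3.51)], [-0.0392, -0.0044, np.float64(0.005), np.float64(3.52)], [-0.0391, -0.0047, np.float64(0.005), np.float64(3.52)], [-0.0389, -0.0048, np.float64(0.005), np.float64(3.52)], [-0.0387, -0.0051, np.float64(0.005), np.float64(3.51)]]
[[-0.0386, -0.0053, np.float64(0.005), np.float64(3.52)], [-0.0385, -0.0054, np.float64(0.0051), np.float64(3.52)], [-0.0383, -0.0057, np.float64(0.005), np.float64(3.51)], [-0.0381, -0.0059, np.float64(0.005), np.float64(3.52)], [-0.038, -0.0061, np.float64(0.005), np.float64(3.52)], [-0.0379, -0.0063, np.float64(0.005), np.float64(3.52)], [-0.0377, -0.0065, np.float64(0.005), np.float64(3.51)], [-0.0375, -0.0067, np.float64(0.005), np.float64(3.52)], [-0.0374, -0.0068, np.float64(0.005), np.float64(3.52)], [-0.0372, -0.0071, np.float64(0.0051), np.float64(3.51)]]
[[-0.0371, -0.0073, np.float64(0.005), np.float64(3.52)], [-0.0369, -0.0074, np.float64(0.005), np.float64(3.52)], [-0.0367, -0.0077, np.float64(0.005), np.float64(3.52)], [-0.0366, -0.0078, np.float64(0.005), np.float64(3.51)]]
end 531.0085990612754 -167.00377301119013 110.01537659274965 80.3036982436168
```

```bash
python3 -m handwheel '[[-0.04,-0.003,0.005,3.5],[-0.04,-0.003,0.005,3.5],[-0.04,-0.0035,0.005,3.5],[-0.04,-0.004,0.005,3.5],[-0.0395,-0.004,0.005,3.5],[-0.039,-0.004,0.005,3.5],[-0.039,-0.0045,0.005,3.5],[-0.039,-0.0045,0.005,3.5],[-0.039,-0.005,0.005,3.5],[-0.039,-0.005,0.005,3.5]]' 0.024 20
python3 -m handwheel '[[-0.0385,-0.005,0.005,3.5],[-0.0385,-0.0055,0.005,3.5],[-0.038,-0.0055,0.005,3.5],[-0.038,-0.006,0.005,3.5],[-0.038,-0.006,0.005,3.5],[-0.038,-0.006,0.005,3.5],[-0.0375,-0.0065,0.005,3.5],[-0.0375,-0.0065,0.005,3.5],[-0.0375,-0.007,0.005,3.5],[-0.037,-0.007,0.005,3.5]]'
python3 -m handwheel '[[-0.037,-0.007,0.005,3.5],[-0.037,-0.0075,0.005,3.5],[-0.037,-0.0075,0.005,3.5],[-0.0365,-0.008,0.005,3.5],[0,0,0,0],[0,0,0,0]]'
python3 - <<'E'
from h import *
plan(lin(531,-167,60,80.3),4)
E
```

```text
time: 1.1
tool_pos: [470.5, 344.1, 180.5]
tcp_rot: [-180.0, -0.0, 129.6]
ft_force: [1.2, 0.3, -0.5]
finger_gap: 23.8
grip_force: 0.0
time: 2.1
tool_pos: [566.2, -19.7, 130.6]
tcp_rot: [-180.0, -0.0, 94.6]
ft_force: [0.3, -0.2, -0.3]
finger_gap: 23.9
grip_force: 0.0
time: 2.7
tool_pos: [534.7, -165.4, 110.7]
tcp_rot: [-179.9, -0.0, 80.6]
ft_force: [0.2, -0.3, 1.2]
finger_gap: 23.9
grip_force: 0.0
[[-0.0005, -0.0008, np.float64(0.0127), np.float64(0.08)], [-0.0006, -0.0009, np.float64(0.0127), np.float64(0.08)], [-0.0005, -0.0008, np.float64(0.0126), np.float64(0.08)], [-0.0006, -0.0008, np.float64(0.0127), np.float64(0.08)]]
end 531.0329148825747 -167.05163314314424 60.03216200517417 80.3020668326023
```

```bash
python3 -m handwheel '[[-0.001,-0.001,0.02,0],[-0.001,-0.001,0.02,0],[0,-0.001,0.02,0.3],[0,0,0.005,0],[0,0,0.003,0],[0,0,0,0],[0,0,0,0]]'
python3 - <<'E'
from h import *
cv2.imwrite("pics/s1.png",cv2.resize(r.snapshot("scene")[140:240,210:370,::-1],None,fx=4,fy=4,interpolation=2))
E
```

```text
time: 3.4
tool_pos: [533.0, -166.4, 44.5]
tcp_rot: [179.9, 0.0, 80.4]
ft_force: [0.3, 0.1, -0.1]
finger_gap: 24.0
grip_force: 0.0
```

View pics/s1.png

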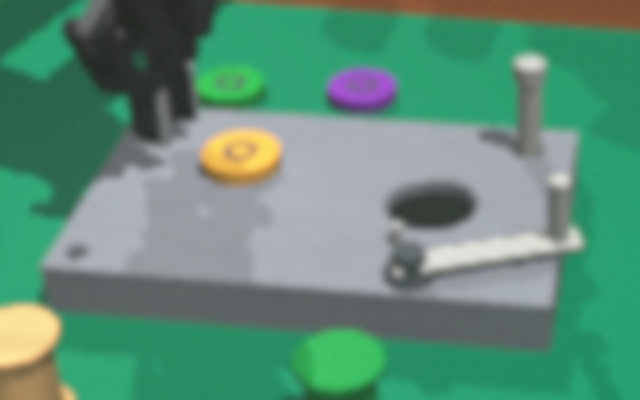

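The crop shows the fork standing over the block at (165,130), behind the disc at (240,155), with the way to the recess at (430,205) clear. Next I touch down gently to find the tip height.

```bash
python3 -m handwheel '[[0,0,0.004,0],[0,0,0.004,0],[0,0,0.002,0],[0,0,0,0]]'; python3 -m handwheel '[[0,0,0.001,0],[0,0,0.001,0],[0,0,0,0]]';python3 -m handwheel '[[0,0,0.001,0],[0,0,0,0]]'
```

```text
time: 3.85
tool_pos: [531.5, -166.3, 32.7]
tcp_rot: [-179.9, -0.0, 80.4]
ft_force: [-0.6, -0.2, -0.8]
finger_gap: 24.1
grip_force: 0.0
time: 4.15
tool_pos: [531.9, -166.4, 31.2]
tcp_rot: [-180.0, -0.0, 80.4]
ft_force: [0.1, 0.2, -0.7]
finger_gap: 24.0
grip_force: 0.0
time: 4.35
tool_pos: [531.9, -166.4, 30.2]
tcp_rot: [-180.0, -0.0, 80.4]
ft_force: [-0.4, -0.4, -0.4]
finger_gap: 23.7
grip_force: 0.0
```

```bash
for i in 1 2; do python3 -m handwheel '[[0,0,0.001,0],[0,0,0,0]]' | egrep 'pos|ft'; done
```

```text
tool_pos: [532.1, -166.5, 30.0]
ft_force: [-2.8, 1.8, 6.4]
tool_pos: [532.2, -166.5, 30.0]
ft_force: [-7.3, 3.2, 15.6]
```

```bash
python3 -m handwheel '[[0,0,-0.005,0],[0.006,0,0,0],[0.006,0,0,0],[0.006,0,0,0],[0.008,0,0,0],[0.01,0,0,0],[0.01,0,0,0],[0.01,0,0,0],[0.01,0,0,0],[0.01,0,0,0]]'; python3 -m handwheel '[[0.01,0,0,0],[0.01,0,0,0],[0.005,0,0,0],[0,0,0,0],[0,0,0,0]]'
python3 - <<'E'
from h import *
im=r.snapshot("top");s=r.sense();print(s['tool_pos'])
for c in blobs("top",im,lambda h,s,v:(h>12)&(h<30)&(s>110)&(v>100),(300,180,400,240),20):
    (u,v),rad=cv2.minEnclosingCircle(c); print("disc",u,v,rad,ray("top",u,v,40))
E
```

```text
time: 5.75
tool_pos: [544.7, -90.5, 33.2]
tcp_rot: [-180.0, -0.0, 80.4]
ft_force: [-0.5, -0.7, -0.8]
finger_gap: 23.8
grip_force: 0.3
time: 6.25
tool_pos: [548.9, -66.8, 33.3]
tcp_rot: [180.0, 0.0, 80.4]
ft_force: [-0.2, -0.8, 1.0]
finger_gap: 24.3
grip_force: 0.0
[548.87111921 -67.00696031  33.34758182]
disc 330.0 213.0 9.219644546508789 [547.89607077 -28.79239659  40.        ]
```

Run:
```python
from h import *
a=cv2.resize(r.snapshot("top")[165:255,270:410,::-1],None,fx=4,fy=4,interpolation=2)[:300]
b=cv2.resize(r.snapshot("scene")[150:222,220:360,::-1],None,fx=4,fy=4,interpolation=2)
cv2.imwrite("pics/p2.png",np.vstack([a,b]))
```

```text
(no output)
```

View pics/p2.png

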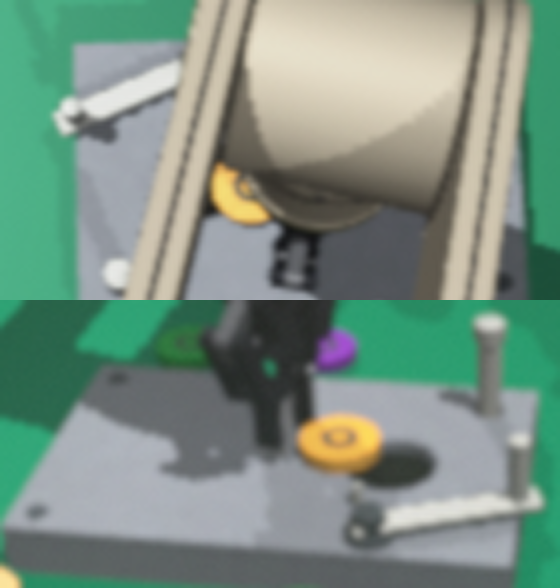

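The arm hides most of the disc in the top view. The scene view shows the disc at crop (340,440) cradled by the fork and reaching over the near edge of the recess at (395,463). I continue slowly in small steps.

```bash
cat > d.py <<'E'
from h import *
im=r.snapshot("scene");print(r.sense()['tool_pos'],r.sense()['ft_force'])
for k in blobs("scene",im,lambda h,s,v:(h>12)&(h<30)&(s>110)&(v>120),(250,165,350,215),20):
    (u,v),ax,_=cv2.fitEllipse(k);print("disc",u,v,ax,_,ray("scene",u,v,37),ray("scene",u,v,30))
E
python3 d.py; python3 -m handwheel '[[0.005,0,0,0],[0.005,0,0,0],[0.004,0,0,0],[0,0,0,0],[0,0,0,0]]'; python3 d.py
```

```text
[548.83006186 -67.18615223  33.33533347] [ 0.29415301 -0.48916891  0.69971742]
disc 304.506591796875 185.4984588623047 (13.15040397644043, 20.26246452331543) 94.53392791748047 [555.01915141 -34.34771173  37.        ] [544.69246738 -37.13921561  30.        ]
time: 6.95
tool_pos: [551.2, -52.7, 33.3]
tcp_rot: [-180.0, -0.0, 80.4]
ft_force: [-1.0, -0.9, -0.8]
finger_gap: 23.8
grip_force: 0.0
[551.16040863 -52.81729927  33.26353574] [-0.049707   -0.52817885  0.81757907]
disc 310.0736999511719 186.64431762695312 (13.424976348876953, 20.741212844848633) 96.18571472167969 [557.45431433 -21.03797322  37.        ] [547.16527514 -23.62372373  30.        ]
```

```bash
python3 -m handwheel '[[0.004,0,0,0],[0.004,0,0,0],[0.003,0,0,0],[0,0,0,0]]'; python3 d.py;python3 -m handwheel '[[0.002,0,0,0],[0.002,0,0,0],[0,0,0,0]]'|egrep 'pos|ft'; python3 d.py
```

```text
time: 7.4
tool_pos: [553.1, -41.6, 33.3]
tcp_rot: [180.0, -0.0, 80.4]
ft_force: [-0.6, 0.4, 0.3]
finger_gap: 24.1
grip_force: 0.0
[552.97512757 -41.75483683  33.22678498] [-0.38751847  0.16800117  0.62616584]
disc 314.6871643066406 188.33226013183594 (13.962545394897461, 21.27703094482422) 110.33128356933594 [562.33147254  -9.49185857  37.        ] [552.11782865 -11.89911933  30.        ]
tool_pos: [553.7, -38.0, 33.3]
ft_force: [-0.2, 0.7, 0.6]
[553.63537752 -38.07755477  33.24823653] [ 0.26898446 -0.88746163 -0.02995417]
disc 315.7889709472656 188.8656005859375 (13.80747127532959, 21.03650665283203) 105.38518524169922 [563.99022196  -6.65159764  37.        ] [553.80222044  -9.0149512   30.        ]
```

```bash
for i in 1 2; do python3 -m handwheel '[[0.002,0,0,0],[0,0,0,0],[0,0,0,0]]'|egrep 'pos|ft'; python3 d.py; done
python3 - <<'E'
from h import *
cv2.imwrite("pics/s3.png",cv2.resize(r.snapshot("scene")[155:215,270:370,::-1],None,fx=6,fy=6,interpolation=2))
E
```

```text
tool_pos: [554.0, -36.2, 33.3]
ft_force: [0.5, 0.9, 0.4]
[553.97740374 -36.2322818   33.30061651] [-0.60449076 -0.74407661  0.27868687]
disc 316.38067626953125 189.31150817871094 (13.183422088623047, 21.06649398803711) 102.51375579833984 [565.49364181  -5.00134004  37.        ] [555.32888144  -7.3391825   30.        ]
tool_pos: [554.3, -34.2, 33.3]
ft_force: [0.1, 0.4, -1.0]
[554.35042302 -34.25774113  33.32022144] [0.94113089 0.41451599 0.33858909]
disc 317.2584533691406 190.70306396484375 (11.126120567321777, 20.25510597229004) 88.97563934326172 [570.50807327  -1.97920994  37.        ] [560.42083029  -4.27033373  30.        ]
```

View pics/s3.png

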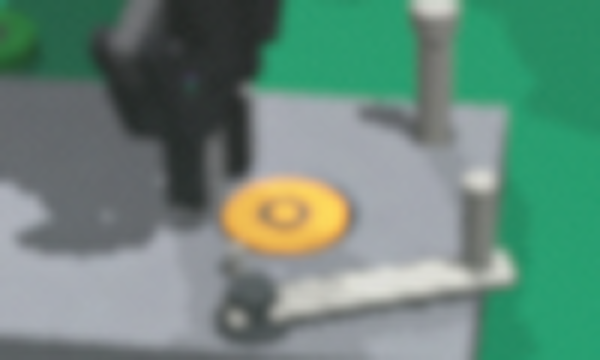

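The crop shows the disc at (287,215) dropped into the recess and apparently flush, with the fork still behind it. A light press on its rear half will confirm it is seated.

```bash
python3 -m handwheel '[[-0.004,0,-0.005,0],[0,0,-0.007,0],[0.01,0,0,0],[0.01,0,0,0],[0,0,0.005,0],[0,0,0.005,0],[0,0,0.003,0],[0,0,0,0]]'|egrep 'time|pos|ft'; for i in 1 2 3; do python3 -m handwheel '[[0,0,0.001,0],[0,0,0,0],[0,0,0,0]]'|egrep 'pos|ft';done
```

```text
time: 9.35
tool_pos: [556.1, -18.5, 31.1]
ft_force: [0.7, 0.6, -0.4]
tool_pos: [557.1, -18.7, 31.4]
ft_force: [-0.1, 0.0, -0.1]
tool_pos: [557.0, -18.5, 30.3]
ft_force: [-0.8, -0.3, -0.5]
tool_pos: [557.2, -18.5, 30.0]
ft_force: [-2.3, 0.1, 6.4]
```

Contact at exactly z = 30 shows the disc is level. Now the keeper.

```bash
python3 -m handwheel '[[0,0,-0.02,0],[0,0,-0.03,0],[0,0,-0.03,0],[0,0,0,0]]' 0|egrep 'pos|rot|gap'
python3 - <<'E'
from h import *
a=r.snapshot("top")
plan(lin(615,84,107,26.6),8)
E
```

```text
tool_pos: [560.4, -18.9, 114.6]
tcp_rot: [179.5, -0.0, 80.4]
finger_gap: 0.1
[[0.0138, 0.0047, np.float64(0.0007), np.float64(6.73)], [0.0143, 0.0031, np.float64(0.0006), np.float64(6.72)], [0.0146, 0.0014, np.float64(0.0007), np.float64(6.73)], [0.0146, -0.0003, np.float64(0.0006), np.float64(6.73)], [0.0145, -0.002, np.float64(0.0007), np.float64(6.73)], [0.0141, -0.0037, np.float64(0.0006), np.float64(6.72)], [0.0136, -0.0054, np.float64(0.0007), np.float64(6.73)], [0.0129, -0.0069, np.float64(0.0006), np.float64(6.73)]]
end 614.9847625395637 84.04159042249324 107.03754692895774 26.59630491306186
```

```bash
python3 -m handwheel '[[0.014,0.005,0,6.73],[0.0145,0.003,0,6.73],[0.0145,0.0015,0,6.73],[0.0145,0,0,6.73],[0.0145,-0.002,0,6.73],[0.014,-0.0035,0,6.73],[0.0135,-0.0055,0,6.73],[0.013,-0.007,0,6.73],[0,0,0,0],[0,0,0,0]]' - |egrep 'pos|rot|gap'
python3 - <<'E'
from h import *
cv2.imwrite("pics/s4.png",cv2.resize(r.snapshot("scene")[130:220,260:400,::-1],None,fx=5,fy=5,interpolation=2))
plan(lin(615,84,48,26.6),3)
E
```

```text
tool_pos: [612.5, 84.0, 108.0]
tcp_rot: [-180.0, 0.1, 26.8]
finger_gap: -0.1
[[0.0008, 0.0003, np.float64(0.0201), np.float64(0.06)], [0.0007, 0.0003, np.float64(0.0201), np.float64(0.06)], [0.0008, 0.0003, np.float64(0.0201), np.float64(0.05)]]
end 614.9885062444062 83.97369790771327 47.95821980017373 26.604146806993295
```

View pics/s4.png

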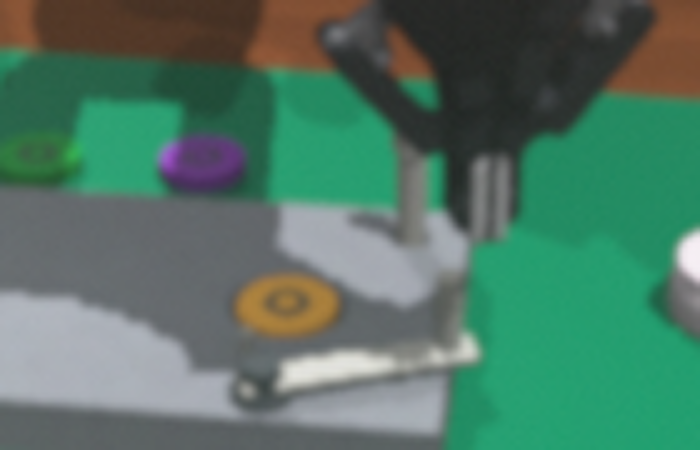

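The crop shows the disc flush in the recess at (288,305), and the closed fingers above and beside the post at (453,305), clear of it. Next I lower and sweep along the arc.

```bash
python3 -m handwheel '[[0.001,0,0.02,0],[0.001,0.001,0.02,0],[0.001,0,0.02,0],[0,0,0,0],[0,0,0,0]]'
python3 - <<'E'
from h import *
piv=np.array([627,-1.])
def path(k):
    th=np.radians(116.6+(183.4-116.6)*k);p=piv+80*np.array([np.cos(th),np.sin(th)]);t=np.array([-np.sin(th),np.cos(th)])
    q=p-17*t;return q[0],q[1],48,np.degrees(th)-90
print(path(0),path(1));plan(path,16,pose=path(0))
E
```

```text
time: 12.25
tool_pos: [615.8, 84.0, 49.1]
tcp_rot: [-180.0, 0.1, 26.6]
ft_force: [0.8, -0.3, -0.6]
finger_gap: -0.3
grip_force: 0.0
(np.float64(606.3798949991676), np.float64(78.14424344040854), 48, np.float64(26.599999999999994)) (np.float64(546.1326054153074), np.float64(11.225567188627064), 48, np.float64(93.4))
[[-0.0059, -0.001, 0.0, np.float64(-4.18)], [-0.0058, -0.001, 0.0, np.float64(-4.17)], [-0.0059, -0.0011, 0.0, np.float64(-4.18)], [-0.0059, -0.001, 0.0, np.float64(-4.17)], [-0.0058, -0.001, 0.0, np.float64(-4.18)], [-0.0059, -0.0011, 0.0, np.float64(-4.17)], [-0.0059, -0.001, 0.0, np.float64(-4.17)], [-0.0059, -0.001, 0.0, np.float64(-4.18)], [-0.0058, -0.001, 0.0, np.float64(-4.18)], [-0.0059, -0.0011, 0.0, np.float64(-4.17)]]
[[-0.0059, -0.001, 0.0, np.float64(-4.18)], [-0.0058, -0.001, 0.0, np.float64(-4.17)], [-0.0059, -0.001, 0.0, np.float64(-4.18)], [-0.0059, -0.0011, 0.0, np.float64(-4.17)], [-0.0058, -0.001, 0.0, np.float64(-4.18)], [-0.0059, -0.001, 0.0, np.float64(-4.17)]]
end 546.1411585809283 11.23814503289396 48.0 93.39999999999999
```

```bash
python3 -m handwheel '[[-0.006,0.001,0,0],[-0.005,0,0,0],[-0.006,-0.001,0,-4.17],[-0.006,-0.001,0,-4.17],[-0.006,-0.001,0,-4.17],[-0.006,-0.001,0,-4.17],[-0.006,-0.001,0,-4.17],[-0.006,-0.001,0,-4.17],[-0.006,-0.001,0,-4.17],[0,0,0,0]]'; python3 -m handwheel '[[-0.006,-0.001,0,-4.17],[-0.006,-0.001,0,-4.17],[-0.006,-0.001,0,-4.17],[-0.006,-0.001,0,-4.17],[-0.006,-0.001,0,-4.17],[-0.006,-0.001,0,-4.17],[0,0,0,0],[0,0,0,0]]'
```

```text
time: 13.25
tool_pos: [570.5, 57.6, 50.4]
tcp_rot: [179.9, -0.0, 55.8]
ft_force: [-0.2, -0.2, -1.0]
finger_gap: -0.2
grip_force: 0.0
time: 14.05
tool_pos: [550.8, 27.7, 49.7]
tcp_rot: [180.0, 0.0, 80.6]
ft_force: [-0.4, -0.8, -0.8]
finger_gap: -0.3
grip_force: 0.0
```

```bash
python3 -m handwheel '[[-0.006,-0.001,0,-4.17],[-0.005,-0.001,0,-4.17],[-0.002,0,0,-3.5],[0,0,0,0],[0,0,0,0]]'|egrep 'pos|rot|ft'; for i in 1 2 3; do python3 -m handwheel '[[-0.001,0,0,0],[0,0,0,0],[0,0,0,0]]'|egrep 'pos|ft';done
```

```text
tool_pos: [547.3, 15.2, 49.3]
tcp_rot: [180.0, 0.0, 92.4]
ft_force: [-0.2, -0.1, 1.2]
tool_pos: [547.2, 14.3, 49.3]
ft_force: [-0.1, 2.4, 1.1]
tool_pos: [547.2, 13.1, 49.3]
ft_force: [-0.5, 0.9, 0.5]
tool_pos: [547.3, 12.0, 49.2]
ft_force: [-0.9, 0.1, -0.1]
```

```bash
for i in 1 2 3 4; do python3 -m handwheel '[[-0.001,0,0,0],[0,0,0,0],[0,0,0,0]]'|egrep 'pos|ft';done
```

```text
tool_pos: [547.3, 11.4, 49.2]
ft_force: [-1.4, 4.3, 0.4]
tool_pos: [547.2, 11.3, 49.2]
ft_force: [-1.6, 8.1, 1.2]
tool_pos: [547.3, 11.1, 49.3]
ft_force: [-1.5, 12.9, 1.8]
tool_pos: [547.2, 11.0, 49.3]
ft_force: [-1.5, 16.4, 2.0]
```

The force climbs with no further motion, at the predicted closed position, so the keeper is against its stop. I back off, lift clear and check.

```bash
python3 -m handwheel '[[0.003,0,0,0],[0.005,0,0,0],[0.008,0,0,0],[0,0,-0.04,0],[0,0,-0.04,0],[0,0,-0.04,0],[0.04,0,-0.02,0],[0.04,0,-0.02,0],[0.04,0,0,0],[0.04,0,0,0]]'|egrep 'pos'; python3 -m handwheel '[[0.04,0,0,0],[0.04,0,0,0],[0.04,0,0,0],[0.04,0,0,0],[0,0,0,0],[0,0,0,0]]'|egrep 'time|pos|ft'
python3 - <<'E'
from h import *
a=cv2.resize(r.snapshot("top")[125:290,210:460,::-1],(620,409),interpolation=2)
b=cv2.resize(r.snapshot("scene")[150:205,255:375,::-1],(620,190),interpolation=2)
cv2.imwrite("pics/f.png",np.vstack([a,b]))
E
```

```text
tool_pos: [540.0, 185.5, 210.8]
time: 18.25
tool_pos: [531.7, 344.6, 208.8]
ft_force: [0.2, -0.2, -1.1]
```

View pics/f.png

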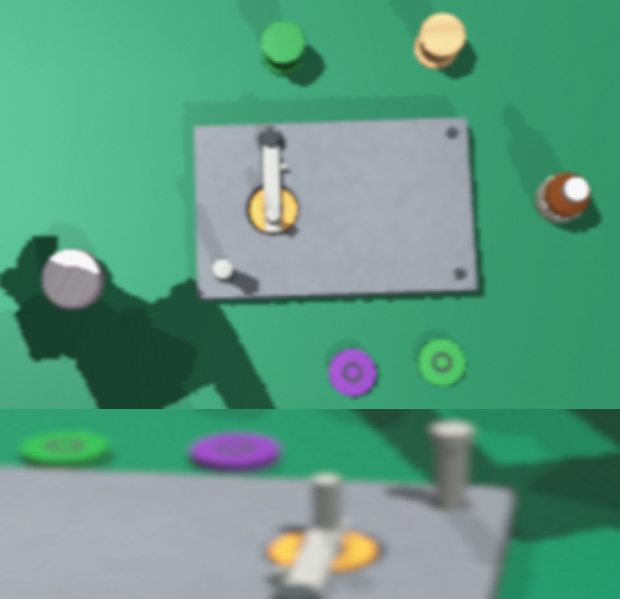

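The picture shows the disc flush in the recess at (272,210), with the keeper bar straight across it against the stop pin at (285,167). The punch, spools, bottle and tin have not been moved.

```bash
python3 -c "from bench import r; print(r.hand_in())"
```

```text
the job is handed in; nothing more can be done
None
```

The brass disc lies flush in the recess, the keeper bar is closed over it against its stop, nothing else was disturbed, and the job was handed in at about 18 s.

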